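# Start a running-bond stack of pen cartons

## Task

Build the stall's carton display like brickwork: lay the loose full-length blue carton on the table end to end with the blue carton already standing against the steel end stop, in line with it and touching or nearly touching its free end. Then lay the full-length red carton (not the half-length one) flat on top, in line, centred over the joint so that it covers half of each blue carton. Leave the first blue carton where it stands.

Things in the scene. Friction and masses are not known exactly. Their poses are not given: they have to be found in the camera images.
- blue_laid: blue lidded pen carton already laid on the table, about 0.3 kg, loose, mm: 50 wide (x) x 120 long (y) x 36 high (z); origin at the centre of its underside, y along its length, z up. Its +y end touches a fixed upright steel end stop (plate 80 wide, 90 high, 3 thick, foot pointing away from the carton); its -y end is free, and the next carton belongs beyond that end
- blue_spare: the other blue lidded pen carton, lying alone on the table with a cream label and gold line on top, about 0.12 kg, rigid, mm: 50 wide (x) x 120 long (y) x 36 high (z); origin at the centre of its underside, y along its length, z up. To be laid in the bottom course; either end may lead
- red_full: full-length red lidded pen carton lying alone on the table, cream label on top, about 0.12 kg, rigid, mm: 50 wide (x) x 120 long (y) x 36 high (z); origin at the centre of its underside, y along its length, z up. To be laid on top; either end may lead. A red carton of the same look but only 60 mm long also lies about, farther from the robot; it is not wanted

How it is judged:
On the way, in this order (a step that is already met when the one before it is completed fails the run):
1. the spare blue carton lies on the table end to end with the laid one (y of blue_spare in the frame of blue_laid between -0.133 and -0.115 m and x of blue_spare in the frame of blue_laid between -0.014 and 0.014 m and angle between the y axis of blue_spare and the y axis of blue_laid, either way round below 0.2 rad and height (world z) of blue_spare below 0.006 m and angle between blue_spare's own z axis and vertical below 0.1 rad), for 0.2 s.
2. the full-length red carton lies on both blue ones, centred over their joint (y of red_full in the frame of blue_laid below 0 m and horizontal distance between red_full and blue_laid between 0.045 and 0.082 m and horizontal distance between red_full and blue_spare between 0.045 and 0.082 m and x of red_full in the frame of blue_laid between -0.014 and 0.014 m and angle between the y axis of red_full and the y axis of blue_laid, either way round below 0.2 rad and height (world z) of red_full between 0.032 and 0.041 m and angle between red_full's own z axis and vertical below 0.1 rad), for 0.2 s.
At the end, for the whole second after the job is handed in: Spare blue carton flat on the table at the laid one's free end (gap under 13 mm); full-length red carton flat on both, its centre 45 to 82 mm from each blue centre; both in line with the laid one within 14 mm and 11 degrees; the laid one moved under 20 mm; all at rest (all of step 1 and all of step 2 and linear speed of each of blue_laid, blue_spare, red_full below 0.02 m/s and distance of blue_laid from where it was at the start of the episode below 0.02 m); the robot touches nothing.
It also fails if it takes over 51 s, if anything falls off the work surface, if the arm or the gripper's body presses on something with over 40 N, if the wrist force passes 120 N, or if a joint passes its speed limit or range.

## Robot

A 7-joint arm with a two-finger parallel gripper is mounted at the origin on a cart in front of the work surface, level with it; the furniture and walls round the work are solid. World frame = base frame: x ahead of the robot, y to its left, z up, the work surface at z = 0. Lengths are in m, angles in rad, forces in N, time in s.
With the tool pointing down it reaches from about 0.425 to 0.925 m from the base axis. Payload 6.8 kg.
Tool frame: the origin (TCP) lies on the centre line of the jaws, within the pads' length; the fingertips stand bot.tip_reach ahead of it and the grasp point (between the pads) lies 3 mm ahead of it (bot.tip_reach is the distance from the TCP to the fingertips, in m); z points along the fingers, y is the line along which they close (so a half turn about z gives the same grasp; the last joint's range is limited). The gripper opens to 85 mm and grips with 20 to 120 N. Pads are 22 mm wide; open, the fingers measure 114 mm over their backs; the gripper's body (76 mm by 85 mm) begins 54 mm behind the grasp point. The pads swing forward as they close: fully open they stand 13 mm farther back than shut.
Start: joints at [-1.426, 0.477, 0.022, 1.555, -0.011, 1.109, -0.083], TCP at [0.169, 0.654, 0.216] pointing down, gripper open.
Joint ranges: [-2.96, 2.96], [-0.34, 2.1], [-1.41, 1.46], [0.24, 2.44], [-1.37, 4.51], [0.17, 1.92], [-2.96, 2.96]. Speed limits (rad/s): [2.39, 2.39, 3.14, 3.14, 3.14, 3.14, 3.14].

## Interface

Orientations are given as a unit quaternion [w, x, y, z].
In Python, from station import bot gives the robot as it stands.
- The arm moves only by the tool jog_arm, never from a script. Its argument "deltas" is a list of rows, each a list of 7 numbers: the shift along the world's x, y, z in m, then the turn, a rotation vector about the world's x, y, z in rad, then the opening, from 0 (shut) to 1 (fully open). In form: [[x, y, z, rx, ry, rz, grip], ...]. A call has 1 to 10 rows; each row shifts and turns the commanded pose from where the row before left it; what a row does not reach is not made up. A row lasts 1/10 s, in which the tool goes at most 50 mm and 8.59 degrees, less where a joint would pass 70% of its speed; a pose out of reach is approached as far as the arm can. A call with a gripper value outside its range is refused whole. The fingers move at their own pace and stop on an object; "newtons" is the grip in N (left out, the last holds). Time passes only in rows, so rows that do not move let the fingers close. It gives the time, the measured TCP pose, the force, the opening and the grip force at its end, in the units of the state.
- bot.get_obs(): the state, without advancing time (a new reading comes with each control period).
- bot.read_camera(name): name is "side" or "top" or "wrist"; returns a dict with "img" (420x560x3 uint8, red, green, blue), "K" (3x3 intrinsics, pixels), "dist_coeffs" ([k1, k2, p1, p2, k3] as OpenCV has them; the pictures are not rectified), "eye" and "attitude" of the camera in the world. Camera axes: x right, y down, z forward; pixel columns grow to the right and rows downward; lengths in m; the calibration is good to about 2 mm. A picture is of the moment at which its call begins. There is no depth.
- bot.hand_in(): hands the job in; it is judged then, once.
The state is a dict: "t": time; "q": joint angles; "joint_vel": joint speeds; "joint_torque": joint torques, N m; "eef_pos": TCP position; "tool_rot": TCP orientation; "contact_force": force on the tool from outside, world axes, zero at the start; "torque": the same for the moment, N m; "gripper_width": opening from 0.0 (shut) to 1.0 (fully open); "grasp_force": force on a finger pad.
Only numpy, scipy, OpenCV 4.12 (cv2) and the standard library are available. Lean on these libraries where they do the work, as an engineer would, in place of code of your own. Each camera call takes 0.05 s, during which the arm holds its last target. There are 200 camera calls.

## Working session

There is one attempt and no reset: what is moved stays moved. The work goes in short steps, Python scripts to look and compute and a tool call to move; the robot and the scene stay as the last step left them, time stands still between calls to the robot, and variables do not carry over. Pictures are saved under pics/ and viewed, at most 10 in all, crops included, and the job is handed in when it is done.

Besides the shell and the picture viewer there is one more tool, called in YAML: its name, and indented under it one key for each argument. jog_arm: Moves the arm, as the interface text tells. Its arguments: {"type":"object","properties":{"deltas":{"type":"array"},"newtons":{"type":"number"}},"required":["deltas"]}

```bash
mkdir -p pics; ls; python3 - <<'E'
from station import bot
import cv2
o=bot.get_obs();print(o['t'],o['eef_pos'],o['tool_rot'],o['contact_force'],o['gripper_width'],bot.tip_reach)
for n in('top','side'):
    c=bot.read_camera(n);cv2.imwrite(f'pics/{n}0.png',c['img'][...,::-1]);print(n,c['K'],c['dist_coeffs'],c['eye'],c['attitude'])
E
```

```text
pics
0.0 [0.1686922  0.65291801 0.21459451] [-3.59005853e-05  1.26052734e-01  9.92023099e-01 -9.37036222e-04] [-0.2311367  -0.4626545   0.59520552] 1.002565951729587 0.022
top [[388.7680294    0.         283.06163681]
 [  0.         388.7680294  206.94044759]
 [  0.           0.           1.        ]] [-0.06858344  0.          0.          0.          0.        ] [ 0.49696215 -0.14421978  0.89044034] [-0.01710905  0.7081047  -0.70486884  0.03814358]
side [[515.07509936   0.         281.53272624]
 [  0.         515.07509936 209.80999515]
 [  0.           0.           1.        ]] [-0.17902178  0.          0.          0.          0.        ] [0.31025604 0.68936149 0.72510568] [ 0.05420294 -0.13615123  0.89126389 -0.42915448]
```

View pics/top0.png

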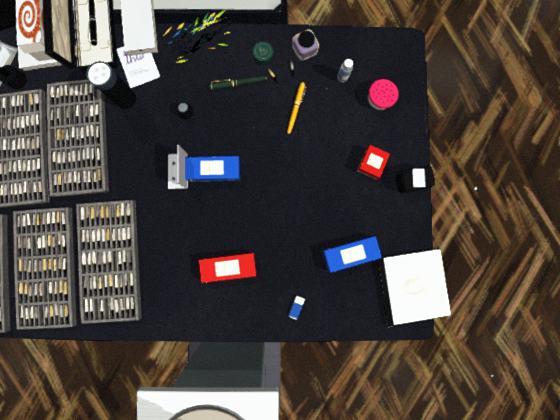

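View pics/side0.png

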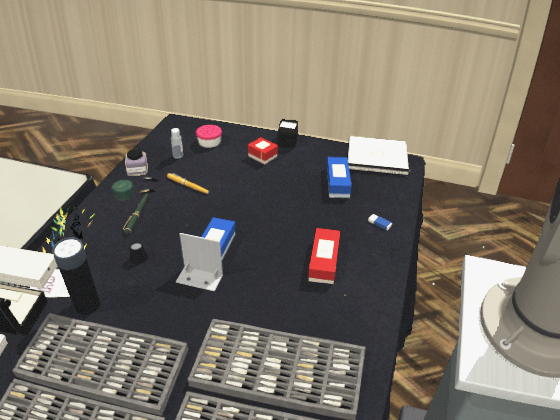

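```bash
cat > h.py <<'E'
from station import bot
import cv2, numpy as np
from scipy.spatial.transform import Rotation as R
def cast(c,px,z):
    u=cv2.undistortPoints(np.float32(px).reshape(-1,1,2),c['K'],np.array(c['dist_coeffs']))[:,0]
    d=np.c_[u,np.ones(len(u))]@R.from_quat(c['attitude'],scalar_first=True).as_matrix().T
    e=np.array(c['eye']);return e+d*((z-e[2])/d[:,2])[:,None]
def mask(img,col):
    h=cv2.cvtColor(img,cv2.COLOR_RGB2HSV);H,S,V=cv2.split(h)
    m=((H>105)&(H<130)) if col=='blue' else ((H<6)|(H>174))
    return (m&(S>150)&(V>90)).astype(np.uint8)
def find(c,col,z=.036,amin=300):
    out=[]
    for k in cv2.findContours(mask(c['img'],col),cv2.RETR_EXTERNAL,cv2.CHAIN_APPROX_NONE)[0]:
        if cv2.contourArea(k)<amin: continue
        p=cast(c,k,z)[:,:2]
        (x,y),(w,h),a=cv2.minAreaRect(np.float32(p*1000))
        if w>h: a-=90; w,h=h,w
        a=(a+90)%180-90   # angle of the long axis from world y
        out.append((np.round([x/1000,y/1000],4),round(w),round(h),round(a,1),cv2.boundingRect(k)))
    return out
def label(c,z=.036):
    h=cv2.cvtColor(c['img'],cv2.COLOR_RGB2HSV);return h
E
python3 - <<'E'
from h import *
for n in('top','side'):
    c=bot.read_camera(n)
    for col in('blue','red'):
        for r in find(c,col,amin=150):print(n,col,*r)
E
```

```text
top blue [ 0.461  -0.3235] 52 122 15.6 (324, 236, 58, 37)
top blue [ 0.6504 -0.0117] 54 120 1.5 (185, 156, 55, 25)
top red [ 0.4307 -0.0479] 52 122 7.3 (198, 253, 58, 30)
top red [ 0.6696 -0.3748] 52 63 65.8 (359, 145, 31, 33)
side blue [ 0.6464 -0.0213] 58 98 1.3 (201, 217, 34, 37)
side blue [ 0.4569 -0.3089] 52 149 15.4 (327, 157, 25, 37)
side red [ 0.428  -0.0366] 50 142 7.2 (308, 228, 32, 52)
side red [ 0.6626 -0.3596] 76 84 66.0 (248, 137, 30, 24)
```

jog_arm:
  deltas:
    - [0.03,-0.035,0,0,0,-0.07,1]
    - [0.03,-0.035,0,0,0,-0.07,1]
    - [0.03,-0.035,0,0,0,-0.07,1]
    - [0.03,-0.035,0,0,0,-0.07,1]
    - [0.03,-0.035,0,0,0,-0.07,1]
    - [0.03,-0.035,0,0,0,-0.07,1]
    - [0.03,-0.035,0,0,0,-0.07,1]
    - [0.03,-0.035,0,0,0,-0.07,1]
    - [0.03,-0.035,0,0,0,-0.07,1]
    - [0.03,-0.035,0,0,0,-0.07,1]
  newtons: 40

```text
t: 1.2
eef_pos: [0.4697, 0.302, 0.2157]
tool_rot: [-0.0, 0.46, 0.888, 0.0]
contact_force: [0.6, 0.5, 0.1]
gripper_width: 0.996
grasp_force: 0.0
```

jog_arm:
  deltas:
    - [0.003,-0.045,0,0,0,-0.0345,1]
    - [0.003,-0.045,0,0,0,-0.0345,1]
    - [0.003,-0.045,0,0,0,-0.0345,1]
    - [0.003,-0.045,0,0,0,-0.0345,1]
    - [0.003,-0.045,0,0,0,-0.0345,1]
    - [0.003,-0.045,0,0,0,-0.0345,1]
    - [0.003,-0.045,0,0,0,-0.0345,1]
    - [0.003,-0.045,0,0,0,-0.0345,1]
    - [0.003,-0.045,0,0,0,-0.0345,1]
    - [0.003,-0.045,0,0,0,-0.0345,1]

```text
t: 2.2
eef_pos: [0.4986, -0.1481, 0.2158]
tool_rot: [0.0, 0.605, 0.796, 0.0]
contact_force: [0.6, -0.3, 0.8]
gripper_width: 1.002
grasp_force: 0.0
```

jog_arm:
  deltas:
    - [-0.008,-0.035,0,0,0,0,1]
    - [-0.008,-0.035,0,0,0,0,1]
    - [-0.008,-0.035,0,0,0,0,1]
    - [-0.008,-0.035,0,0,0,0,1]
    - [-0.006,-0.036,0,0,0,0,1]
    - [0,0,0,0,0,0,1]

```text
t: 2.8
eef_pos: [0.4584, -0.328, 0.2161]
tool_rot: [0.001, 0.607, 0.794, -0.001]
contact_force: [0.1, -0.4, 0.3]
gripper_width: 1.0
grasp_force: 0.0
```

```bash
cat >> h.py <<'E'
def state():
    o=bot.get_obs();r=R.from_quat(o['tool_rot'],scalar_first=True).as_matrix()
    print('t %.2f'%o['t'],'tcp',np.round(o['eef_pos'],4),'toolz',np.round(r[:,2],3),'yaw',round((np.degrees(np.arctan2(r[1,1],r[0,1]))+90)%180-90,1),'F',np.round(o['contact_force'],1),'grip',round(o['gripper_width'],3),round(o['grasp_force'],1))
E
python3 - <<'E'
from h import *
state()
c=bot.read_camera('wrist');cv2.imwrite('pics/w1.png',c['img'][...,::-1])
for r in find(c,'blue',amin=1000):print(*r)
E
```

```text
t 2.80 tcp [ 0.4584 -0.328   0.2161] toolz [-0.    -0.003 -1.   ] yaw 15.2 F [ 0.1 -0.4  0.3] grip 1.0 0.0
[ 0.461  -0.3206] 50 120 15.6 (260, 117, 49, 112)
```

View pics/w1.png

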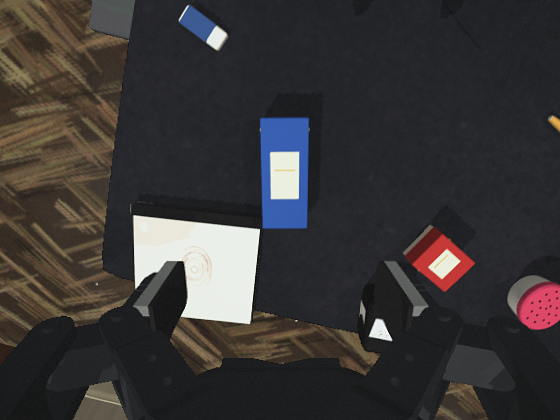

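jog_arm:
  deltas:
    - [0.0026,0.0065,-0.036,0,0,0.006,1]
    - [0,0,-0.04,0,0,0,1]
    - [0,0,-0.04,0,0,0,1]
    - [0,0,-0.04,0,0,0,1]
    - [0,0,-0.02,0,0,0,1]
    - [0,0,-0.01,0,0,0,1]
    - [0,0,0,0,0,0,1]

```text
t: 3.55
eef_pos: [0.4632, -0.3147, 0.0287]
tool_rot: [-0.001, 0.601, 0.799, 0.0]
contact_force: [-0.2, 0.5, 1.0]
gripper_width: 1.0
grasp_force: 0.0
```

jog_arm:
  deltas:
    - [0,0,0,0,0,0,0.4]
    - [0,0,0,0,0,0,0.2]
    - [0,0,0,0,0,0,0]
    - [0,0,0,0,0,0,0]
    - [0,0,0,0,0,0,0]
    - [0,0,0,0,0,0,0]
  newtons: 40

```text
t: 4.15
eef_pos: [0.4635, -0.316, 0.0298]
tool_rot: [0.0, 0.602, 0.799, 0.0]
contact_force: [-0.5, -0.4, -0.4]
gripper_width: -0.002
grasp_force: 0.0
```

jog_arm:
  deltas:
    - [0,0,0.02,0,0,0,0]
    - [0,0,0.03,0,0,0,0]
    - [0,0,0.03,0,0,0,0]
    - [0,0,0,0,0,0,0]

```text
t: 4.55
eef_pos: [0.4655, -0.3177, 0.1132]
tool_rot: [0.003, 0.602, 0.798, 0.001]
contact_force: [-0.2, -1.2, -0.2]
gripper_width: 0.001
grasp_force: 0.0
```

```bash
python3 - <<'E'
from h import *
state();c=bot.read_camera('wrist');cv2.imwrite('pics/w2.png',c['img'][...,::-1])
z=bot.get_obs()['eef_pos'][2]-.030+.036
for r in find(c,'blue',z,1000):print(*r)
E
```

```text
t 4.55 tcp [ 0.4655 -0.3177  0.1132] toolz [ 0.006 -0.003 -1.   ] yaw 16.0 F [-0.2 -1.2 -0.2] grip 0.001 0.0
[ 0.4548 -0.2947] 32 78 15.6 (238, 133, 69, 149)
```

View pics/w2.png

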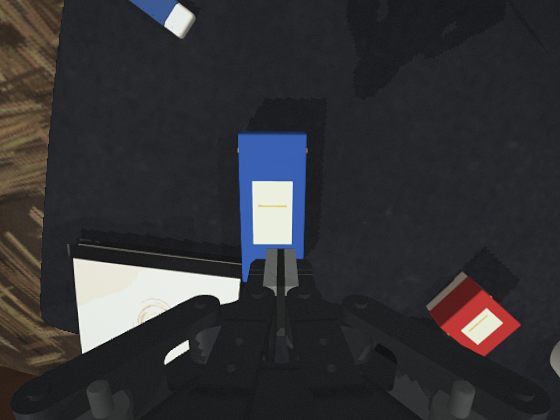

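```bash
python3 - <<'E'
from h import *
c=bot.read_camera('wrist');print(c['eye'],R.from_quat(c['attitude'],scalar_first=True).as_matrix()[:,2].round(3))
o=bot.get_obs();e=o['eef_pos'];r=R.from_quat(o['tool_rot'],scalar_first=True)
for d in(0,.022,.077):
    p=e+r.apply([0,0,d]);A=R.from_quat(c['attitude'],scalar_first=True).as_matrix().T
    print(d,p,cv2.projectPoints(np.array([p]),cv2.Rodrigues(A)[0],-A@c['eye'],c['K'],np.array(c['dist_coeffs']))[0].ravel())
for r in find(c,'blue',.036,1000):print(*r)
c=bot.read_camera('top');print([r for r in find(c,'blue')]);cv2.imwrite('pics/t2.png',cv2.resize(c['img'][200:320,280:460,::-1],None,fx=4,fy=4))
c=bot.read_camera('side');print([r for r in find(c,'blue',amin=100)])
E
```

```text
[ 0.44360562 -0.2446782   0.26992148] [ 0.084 -0.277 -0.957]
0 [ 0.46379599 -0.31592917  0.11001404] [278.71031829 251.43779693]
0.022 [ 0.46382562 -0.31593354  0.08801406] [278.76942262 236.02044324]
0.077 [ 0.46389969 -0.31594449  0.03301411] [278.87452133 208.86943893]
[ 0.4605 -0.3208] 50 119 15.6 (238, 135, 70, 150)
[(array([ 0.4541, -0.2985]), 53, 72, 15.4, (324, 242, 32, 31)), (array([ 0.6498, -0.0114]), 54, 120, 0.4, (185, 156, 55, 25))]
[(array([ 0.6464, -0.021 ]), 58, 98, 1.3, (201, 217, 34, 37)), (array([ 0.4567, -0.3089]), 52, 149, 15.5, (327, 157, 25, 37))]
```

View pics/t2.png

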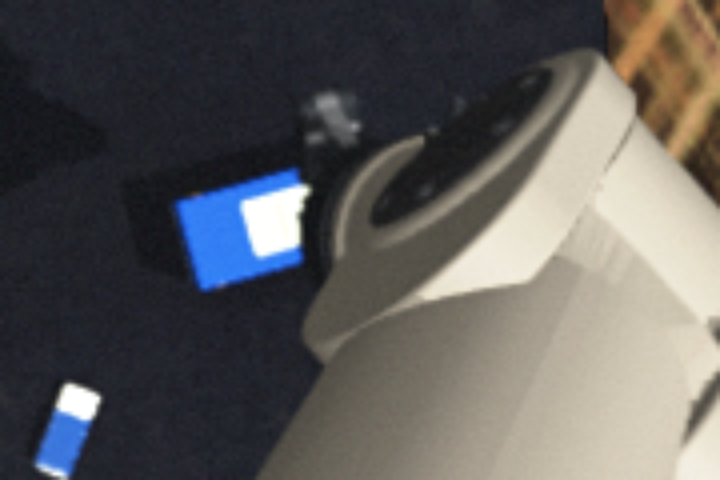

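```bash
python3 - <<'E'
from h import *
c=bot.read_camera('wrist');o=bot.get_obs();r=R.from_quat(o['tool_rot'],scalar_first=True)
A=R.from_quat(c['attitude'],scalar_first=True).as_matrix()
print('f',c['K'][0,0],'TCP in cam',A.T@(o['eef_pos']-c['eye']),'cam in tool',r.inv().apply(c['eye']-o['eef_pos']))
state()
E
```

```text
f 324.1507809295394 TCP in cam [-0.00043283  0.02587335  0.17367158] cam in tool [ 0.07465448  0.0001889  -0.158928  ]
t 4.80 tcp [ 0.4627 -0.3154  0.1085] toolz [-0.002  0.001 -1.   ] yaw 16.0 F [0.6 0.7 0.2] grip -0.001 0.0
```

jog_arm:
  deltas:
    - [0.01,0.04,0,0,0,0,0]
    - [0.01,0.04,0,0,0,0,0]
    - [0.01,0.035,-0.02,0,0,0,0]
    - [0,0,-0.03,0,0,0,0]
    - [0,0,-0.015,0,0,0,0]
    - [0,0,0,0,0,0,0]

```text
t: 5.4
eef_pos: [0.4911, -0.2011, 0.0423]
tool_rot: [-0.002, 0.602, 0.798, -0.001]
contact_force: [-0.6, -0.3, 0.1]
gripper_width: -0.002
grasp_force: 0.0
```

```bash
python3 - <<'E'
from h import *
state()
c=bot.read_camera('side');cv2.imwrite('pics/s3.png',cv2.resize(c['img'][60:260,240:500,::-1],None,fx=3,fy=3))
E
```

```text
t 5.40 tcp [ 0.4911 -0.2011  0.0423] toolz [-0.005  0.    -1.   ] yaw 15.9 F [-0.6 -0.3  0.1] grip -0.002 0.0
```

View pics/s3.png

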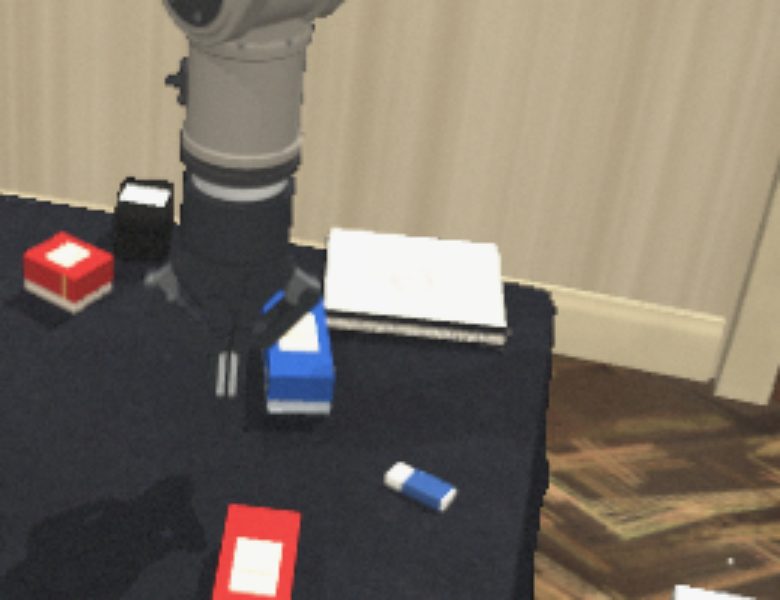

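```bash
python3 - <<'E'
from h import *
c=bot.read_camera('side')
for z in(0,.02,.04,.06,.08):print(z,cast(c,[[315.7,191.7]],z).round(4))
state()
E
```

```text
0 [[ 0.5007 -0.2706  0.    ]]
0.02 [[ 0.4955 -0.2441  0.02  ]]
0.04 [[ 0.4902 -0.2176  0.04  ]]
0.06 [[ 0.485  -0.1912  0.06  ]]
0.08 [[ 0.4797 -0.1647  0.08  ]]
t 5.50 tcp [ 0.4928 -0.2025  0.0447] toolz [-0.001 -0.001 -1.   ] yaw 15.8 F [ 0.3 -0.   0.2] grip -0.003 0.0
```

jog_arm:
  deltas:
    - [0,0,-0.01,0,0,0,0]
    - [0,0,-0.01,0,0,0,0]
    - [0,0,0,0,0,0,0]

```text
t: 5.8
eef_pos: [0.4926, -0.2009, 0.0236]
tool_rot: [-0.001, 0.602, 0.798, -0.0]
contact_force: [-0.8, 0.4, -0.1]
gripper_width: 0.002
grasp_force: 0.0
```

jog_arm:
  deltas:
    - [0,0,-0.01,0,0,0,0]
    - [0,0,-0.005,0,0,0,0]
    - [0,0,0,0,0,0,0]

```text
t: 6.1
eef_pos: [0.4929, -0.2007, 0.0088]
tool_rot: [-0.001, 0.602, 0.799, -0.0]
contact_force: [-0.4, 0.6, 0.6]
gripper_width: -0.003
grasp_force: 0.0
```

```bash
python3 - <<'E'
from h import *
state()
c=bot.read_camera('side');cv2.imwrite('pics/s4.png',cv2.resize(c['img'][120:230,260:400,::-1],None,fx=5,fy=5))
E
```

```text
t 6.10 tcp [ 0.4929 -0.2007  0.0088] toolz [-0.001  0.    -1.   ] yaw 16.0 F [-0.4  0.6  0.6] grip -0.003 0.0
```

View pics/s4.png

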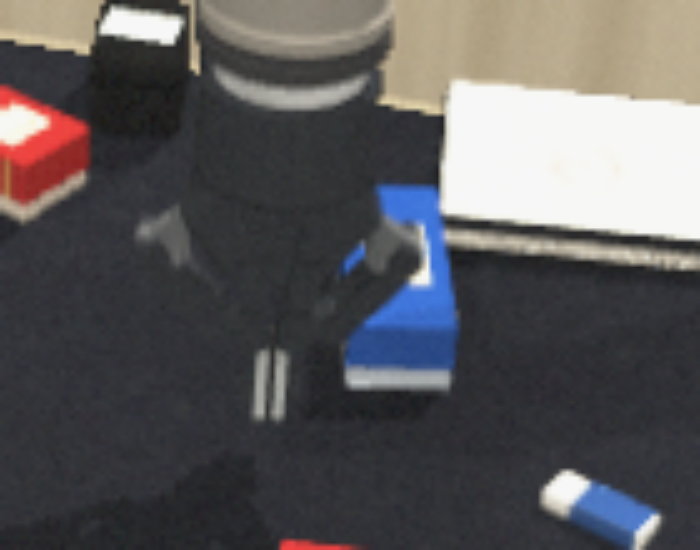

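jog_arm:
  deltas:
    - [0,0,-0.005,0,0,0,0]
    - [0,0,-0.003,0,0,0,0]
    - [0,0,0,0,0,0,0]

```text
t: 6.45
eef_pos: [0.4932, -0.2008, 0.0012]
tool_rot: [-0.0, 0.602, 0.799, -0.0]
contact_force: [-0.4, 0.7, 0.2]
gripper_width: -0.003
grasp_force: 0.0
```

```bash
python3 - <<'E'
from h import *
state();c=bot.read_camera('side');print(cast(c,[[314,204]]*4,0)[0],cast(c,[[314,204]],.02),cast(c,[[314,204]],.03))
E
```

```text
t 6.45 tcp [ 0.4932 -0.2008  0.0012] toolz [-0.001  0.    -1.   ] yaw 16.0 F [-0.4  0.7  0.2] grip -0.003 0.0
[ 0.49317748 -0.22356033  0.        ] [[ 0.48813211 -0.19837995  0.02      ]] [[ 0.48560942 -0.18578976  0.03      ]]
```

jog_arm:
  deltas:
    - [0,0,-0.006,0,0,0,0]
    - [0,0,0,0,0,0,0]

```text
t: 6.7
eef_pos: [0.4931, -0.2007, -0.005]
tool_rot: [-0.0, 0.602, 0.799, -0.0]
contact_force: [0.0, 0.2, 0.1]
gripper_width: 0.005
grasp_force: 0.0
```

jog_arm:
  deltas:
    - [0,0,-0.004,0,0,0,0]
    - [0,0,0,0,0,0,0]

```text
t: 6.9
eef_pos: [0.4931, -0.2008, -0.0088]
tool_rot: [-0.0, 0.602, 0.799, -0.0]
contact_force: [-0.6, -0.6, 0.3]
gripper_width: 0.002
grasp_force: 0.0
```

jog_arm:
  deltas:
    - [0,0,-0.003,0,0,0,0]
    - [0,0,0,0,0,0,0]

```text
t: 7.1
eef_pos: [0.4933, -0.2009, -0.0117]
tool_rot: [-0.0, 0.602, 0.799, -0.0]
contact_force: [0.0, -0.6, -0.3]
gripper_width: 0.001
grasp_force: 0.0
```

jog_arm:
  deltas:
    - [0,0,-0.003,0,0,0,0]
    - [0,0,0,0,0,0,0]

```text
t: 7.3
eef_pos: [0.4933, -0.2008, -0.0147]
tool_rot: [-0.0, 0.602, 0.799, -0.0]
contact_force: [-0.1, -1.0, -1.2]
gripper_width: 0.003
grasp_force: 0.0
```

jog_arm:
  deltas:
    - [0,0,-0.003,0,0,0,0]
    - [0,0,0,0,0,0,0]

```text
t: 7.5
eef_pos: [0.4936, -0.2009, -0.0157]
tool_rot: [-0.0, 0.602, 0.798, 0.001]
contact_force: [-6.0, 3.2, 24.1]
gripper_width: 0.0
grasp_force: 12.0
```

jog_arm:
  deltas:
    - [0,0,0.03,0,0,0,0]
    - [0,0,0.05,0,0,0,1]
    - [0,0,0.04,0,0,0,1]
    - [-0.01,-0.04,0,0,0,0,1]
    - [-0.011,-0.04,0,0,0,0,1]
    - [-0.011,-0.04,0,0,0,0,1]
    - [0,0,0,0,0,0,1]

```text
t: 8.2
eef_pos: [0.4585, -0.3276, 0.1035]
tool_rot: [0.001, 0.605, 0.796, -0.002]
contact_force: [0.5, 0.2, 0.4]
gripper_width: 0.994
grasp_force: 0.0
```

```bash
python3 - <<'E'
from h import *
state();c=bot.read_camera('wrist')
for r in find(c,'blue',.036,1000):print(*r)
E
```

```text
t 8.20 tcp [ 0.4585 -0.3276  0.1035] toolz [ 0.    -0.004 -1.   ] yaw 15.5 F [0.5 0.2 0.4] grip 0.994 0.0
[ 0.4609 -0.3206] 50 120 15.6 (250, 122, 73, 158)
```

jog_arm:
  deltas:
    - [0,0,-0.03,0,0,0,1]
    - [0,0,-0.04,0,0,0,1]
    - [0,0,-0.025,0,0,0,1]
    - [0,0,-0.018,0,0,0,1]
    - [0,0,0,0,0,0,1]

```text
t: 8.75
eef_pos: [0.4602, -0.3185, -0.0128]
tool_rot: [-0.003, 0.601, 0.799, -0.0]
contact_force: [-0.2, 1.2, -0.8]
gripper_width: 1.0
grasp_force: 0.0
```

jog_arm:
  deltas:
    - [0,0,0,0,0,0,0.4]
    - [0,0,0,0,0,0,0.2]
    - [0,0,0,0,0,0,0]
    - [0,0,0,0,0,0,0]
    - [0,0,0,0,0,0,0]
  newtons: 40

```text
t: 9.25
eef_pos: [0.4625, -0.3213, -0.0091]
tool_rot: [0.001, 0.602, 0.799, 0.0]
contact_force: [0.0, 1.0, 6.9]
gripper_width: 0.579
grasp_force: 42.7
```

jog_arm:
  deltas:
    - [0,0,0.02,0,0,0,0]
    - [0,0,0.03,0,0,0,0]
    - [0,0,0.03,0,0,0,0]
    - [0.03,0.02,0,0,0,-0.04,0]
    - [0.035,0.028,0,0,0,-0.05,0]
    - [0.035,0.028,0,0,0,-0.05,0]
    - [0.035,0.028,0,0,0,-0.05,0]
    - [0.035,0.028,0,0,0,-0.05,0]
    - [0.02,0.01,0,0,0,-0.018,0]
    - [0,0,0,0,0,0,0]

```text
t: 10.25
eef_pos: [0.6551, -0.1743, 0.0693]
tool_rot: [0.0, 0.697, 0.717, 0.001]
contact_force: [-0.2, -0.4, -1.1]
gripper_width: 0.577
grasp_force: 42.1
```

jog_arm:
  deltas:
    - [0,0,0,0,0,0,0]
    - [0,0,0,0,0,0,0]

```text
t: 10.45
eef_pos: [0.65, -0.1803, 0.0697]
tool_rot: [-0.0, 0.7, 0.714, -0.0]
contact_force: [-0.3, -0.8, -0.4]
gripper_width: 0.575
grasp_force: 42.1
```

```bash
python3 - <<'E'
from h import *
state();c=bot.read_camera('wrist');cv2.imwrite('pics/w5.png',c['img'][...,::-1])
for z in(.036,.117):
  for r in find(c,'blue',z,500):print(z,*r)
c=bot.read_camera('top')
for z in(.036,.117):
  for r in find(c,'blue',z,300):print(z,*r)
E
```

```text
t 10.45 tcp [ 0.65   -0.1803  0.0697] toolz [-0.001 -0.001 -1.   ] yaw 1.1 F [-0.3 -0.8 -0.4] grip 0.575 42.1
0.036 [ 0.6503 -0.2058] 84 158 0.9 (211, 147, 140, 217)
0.036 [ 0.6527 -0.06  ] 23 50 -88.3 (243, 0, 93, 47)
0.117 [ 0.6496 -0.1636] 49 91 0.9 (211, 147, 140, 217)
0.117 [ 0.6509 -0.0792] 13 29 -88.3 (243, 0, 93, 47)
```

View pics/w5.png

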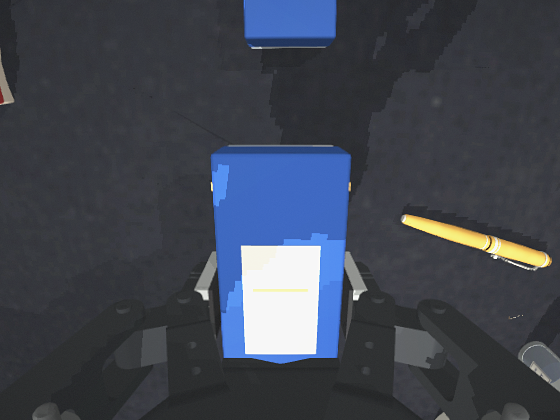

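```bash
python3 - <<'E'
from h import *
c=bot.read_camera('wrist');state()
print(cast(c,[[245,38],[335,38]],.036).round(4),cast(c,[[243,46],[335,46]],.0).round(4));print(cast(c,[[213,153],[349,153]],.115).round(4))
for y in(10,30):print(cast(c,[[np.flatnonzero(mask(c['img'],'blue')[y])[[0,-1]][i],y] for i in(0,1)],.036).round(4))
E
```

```text
t 10.60 tcp [ 0.6504 -0.1801  0.0699] toolz [-0. -0. -1.] yaw 1.1 F [-0.5  0.3 -0.4] grip 0.576 42.1
[[ 0.6288 -0.0682  0.036 ]
 [ 0.6779 -0.0672  0.036 ]] [[ 0.6238 -0.0661  0.    ]
 [ 0.6837 -0.0649  0.    ]]
[[ 0.6254 -0.1209  0.115 ]
 [ 0.6731 -0.12    0.115 ]]
[[ 0.6283 -0.0541  0.036 ]
 [ 0.6772 -0.0531  0.036 ]]
[[ 0.6283 -0.0641  0.036 ]
 [ 0.6772 -0.0631  0.036 ]]
```

jog_arm:
  deltas:
    - [0.003,0.02,0,0,0,0,0]
    - [0,0.02,-0.01,0,0,0,0]
    - [0,0.008,-0.025,0,0,0,0]
    - [0,0,-0.025,0,0,0,0]
    - [0,0,-0.01,0,0,0,0]
    - [0,0,0,0,0,0,0]
    - [0,0,0,0,0,0,0]

```text
t: 11.3
eef_pos: [0.6564, -0.1304, 0.0031]
tool_rot: [0.001, 0.7, 0.715, 0.002]
contact_force: [-4.8, 3.3, 25.5]
gripper_width: 0.578
grasp_force: 55.0
```

```bash
python3 - <<'E'
from h import *
state();c=bot.read_camera('wrist');cv2.imwrite('pics/w6.png',c['img'][:300,100:460,::-1].repeat(2,0).repeat(2,1))
E
```

```text
t 11.30 tcp [ 0.6564 -0.1304  0.0031] toolz [ 0.004  0.001 -1.   ] yaw 1.2 F [-4.8  3.3 25.5] grip 0.578 55.0
```

View pics/w6.png

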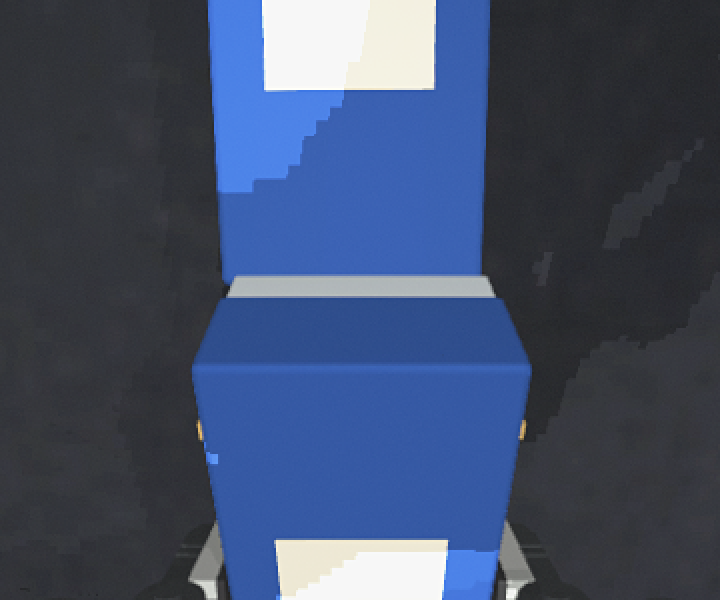

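jog_arm:
  deltas:
    - [0,0,0.025,0,0,0,0]
    - [0,0,0.025,0,0,0,0]
    - [0,-0.015,0,0,0,0,0]
    - [0,-0.015,0,0,0,0,0]
    - [0,0,0,0,0,0,0]
    - [0,0,0,0,0,0,0]

```text
t: 11.95
eef_pos: [0.6532, -0.1616, 0.0482]
tool_rot: [-0.001, 0.7, 0.714, -0.001]
contact_force: [0.1, 0.7, -1.5]
gripper_width: 0.58
grasp_force: 51.9
```

```bash
python3 - <<'E'
from h import *
state();c=bot.read_camera('wrist');cv2.imwrite('pics/w7.png',c['img'][:,:,::-1])
s=bot.read_camera('side');cv2.imwrite('pics/s7.png',s['img'][:,:,::-1])
a=c['img'];b=s['img'][100:310,160:440].repeat(2,0).repeat(2,1);cv2.imwrite('pics/m7.png',cv2.resize(np.hstack([a,b])[...,::-1],(800,300)))
E
```

```text
t 11.95 tcp [ 0.6532 -0.1616  0.0482] toolz [-0.002  0.    -1.   ] yaw 1.1 F [ 0.1  0.7 -1.5] grip 0.58 51.9
```

View pics/m7.png

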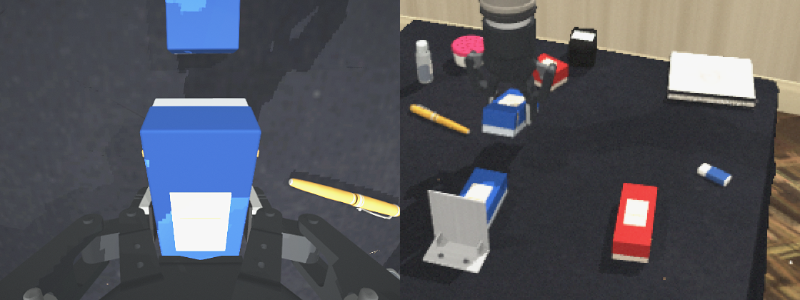

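jog_arm:
  deltas:
    - [0,0,-0.02,0,0,0,0]
    - [0,0,-0.01,0,0,0,0]
    - [0,0,-0.01,0,0,0,0]
    - [0,0,0,0,0,0,0]
  newtons: 20

```text
t: 12.45
eef_pos: [0.6533, -0.1602, 0.0078]
tool_rot: [-0.001, 0.699, 0.715, -0.001]
contact_force: [0.2, -0.4, -1.2]
gripper_width: 0.575
grasp_force: 51.9
```

jog_arm:
  deltas:
    - [0,0,-0.008,0,0,0,0]
    - [0,0,-0.006,0,0,0,0]
    - [0,0,0,0,0,0,0]

```text
t: 12.75
eef_pos: [0.6562, -0.1594, -0.0034]
tool_rot: [0.0, 0.699, 0.715, 0.002]
contact_force: [-0.5, 2.4, 3.6]
gripper_width: 0.577
grasp_force: 52.9
```

```bash
python3 - <<'E'
from h import *
state()
E
```

```text
t 12.75 tcp [ 0.6562 -0.1594 -0.0034] toolz [ 0.003  0.002 -1.   ] yaw 1.3 F [-0.5  2.4  3.6] grip 0.577 52.9
```

jog_arm:
  deltas:
    - [0,0,-0.004,0,0,0,0]
    - [0,0,-0.003,0,0,0,0]
    - [0,0,0,0,0,0,0]
    - [0,0,0,0,0,0,0.8]
    - [0,0,0,0,0,0,0.9]
    - [0,0,0,0,0,0,1]
    - [0,0,0,0,0,0,1]

```text
t: 13.45
eef_pos: [0.6542, -0.1613, -0.0115]
tool_rot: [-0.0, 0.7, 0.714, -0.0]
contact_force: [-0.2, -0.1, 0.2]
gripper_width: 1.002
grasp_force: 0.0
```

```bash
python3 - <<'E'
from h import *
state();c=bot.read_camera('wrist');cv2.imwrite('pics/w8.png',c['img'][:,:,::-1])
for r in find(c,'blue',.036,500):print(*r)
E
```

```text
t 13.45 tcp [ 0.6542 -0.1613 -0.0115] toolz [-0. -0. -1.] yaw 1.2 F [-0.2 -0.1  0.2] grip 1.002 0.0
[ 0.6563 -0.143 ] 50 98 1.2 (215, 133, 146, 234)
[ 0.6526 -0.0624] 18 50 -88.8 (202, 0, 161, 61)
```

View pics/w8.png

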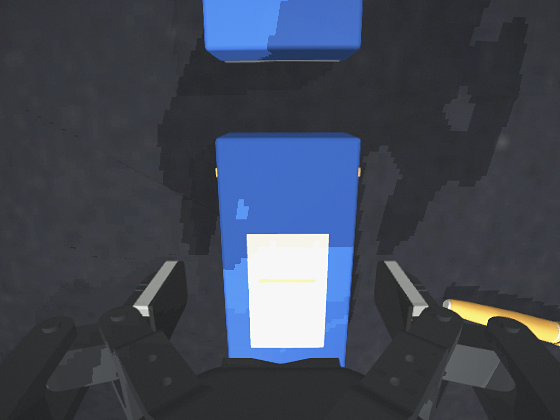

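```bash
python3 - <<'E'
from h import *
c=bot.read_camera('wrist')
print(cast(c,[[205,50],[361,50]],.036).round(4).tolist(),cast(c,[[282,61]],0.0).round(4).tolist(),cast(c,[[217,138],[360,138]],.036).round(4).tolist())
E
```

```text
[[0.6282, -0.0686, 0.036], [0.6779, -0.0676, 0.036]] [[0.6529, -0.0667, 0.0]] [[0.6313, -0.0963, 0.036], [0.6798, -0.0953, 0.036]]
```

jog_arm:
  deltas:
    - [0,0,0.001,0,0,0,0.4]
    - [0,0,0,0,0,0,0.2]
    - [0,0,0,0,0,0,0]
    - [0,0,0,0,0,0,0]
    - [0,0,0,0,0,0,0]
  newtons: 40

```text
t: 14.05
eef_pos: [0.6547, -0.1611, -0.0101]
tool_rot: [0.0, 0.7, 0.714, 0.0]
contact_force: [-0.5, 0.2, 2.5]
gripper_width: 0.584
grasp_force: 42.6
```

jog_arm:
  deltas:
    - [0,0.005,0.001,0,0,0,0]
    - [-0.002,0.005,0,0,0,0,0]
    - [0,0.005,0,0,0,0,0]
    - [0,0.005,0,0,0,0,0]
    - [0,0.003,0,0,0,0,0]
    - [0,0.0015,0,0,0,0,0]
    - [0,0,-0.001,0,0,0,0]
    - [0,0,0,0,0,0,0]

```text
t: 14.85
eef_pos: [0.6527, -0.1363, -0.0101]
tool_rot: [0.0, 0.7, 0.715, 0.0]
contact_force: [-0.2, 1.0, 1.4]
gripper_width: 0.581
grasp_force: 42.5
```

```bash
python3 - <<'E'
from h import *
state();c=bot.read_camera('wrist');cv2.imwrite('pics/w9.png',c['img'][:,:,::-1])
for r in find(c,'blue',.036,500):print(*r)
# brightness profile along the centre line to find the gap
print(c['img'][100:150:2,282].tolist())
E
```

```text
t 14.85 tcp [ 0.6527 -0.1363 -0.0101] toolz [ 0.  0. -1.] yaw 1.2 F [-0.2  1.   1.4] grip 0.581 42.5
[ 0.6521 -0.1181] 50 97 1.1 (209, 134, 144, 230)
[ 0.6523 -0.048 ] 40 50 -88.7 (206, 0, 158, 129)
[[55, 92, 166], [56, 92, 167], [54, 91, 165], [56, 92, 167], [58, 93, 168], [56, 92, 166], [56, 91, 167], [56, 92, 166], [56, 91, 167], [57, 92, 168], [56, 92, 167], [58, 94, 168], [57, 94, 168], [49, 79, 144], [38, 58, 101], [37, 38, 38], [35, 41, 55], [34, 55, 98], [36, 58, 102], [47, 80, 147], [53, 88, 161], [55, 90, 166], [54, 90, 167], [54, 91, 167], [55, 91, 168]]
```

jog_arm:
  deltas:
    - [0,0,0,0,0,0,0.75]
    - [0,0,0,0,0,0,1]
    - [0,0,0,0,0,0,1]
    - [0,0,0.03,0,0,0,1]
    - [0,0,0.05,0,0,0,1]
    - [0,0,0.05,0,0,0,1]
    - [-0.03,0.015,0.02,0,0,0.02,1]
    - [-0.045,0.018,0,0,0,0.02,1]
    - [-0.045,0.018,0,0,0,0.02,1]
    - [-0.045,0.018,0,0,0,0.02,1]

```text
t: 15.9
eef_pos: [0.4857, -0.0671, 0.1395]
tool_rot: [0.0, 0.67, 0.742, 0.0]
contact_force: [0.1, 0.7, 0.9]
gripper_width: 1.0
grasp_force: 0.0
```

jog_arm:
  deltas:
    - [-0.035,0.018,0,0,0,0.02,1]
    - [-0.022,0.003,0,0,0,0.006,1]
    - [0,0,0,0,0,0,1]
    - [0,0,0,0,0,0,1]

```text
t: 16.3
eef_pos: [0.431, -0.0463, 0.14]
tool_rot: [0.0, 0.661, 0.751, 0.001]
contact_force: [1.1, -0.1, 1.1]
gripper_width: 1.001
grasp_force: 0.0
```

```bash
python3 - <<'E'
from h import *
state();c=bot.read_camera('wrist');cv2.imwrite('pics/w10.png',c['img'][:,:,::-1])
for r in find(c,'red',.036,500):print(*r)
c=bot.read_camera('top');[print(*r) for r in find(c,'blue')]
E
```

```text
t 16.30 tcp [ 0.431  -0.0463  0.14  ] toolz [ 0.002  0.001 -1.   ] yaw 7.3 F [ 1.1 -0.1  1.1] grip 1.001 0.0
[ 0.6512 -0.0727] 54 242 1.0 (185, 156, 110, 25)
```

```bash
python3 - <<'E'
from h import *
c=bot.read_camera('wrist')
for r in find(c,'red',.036,50):print(*r)
c=bot.read_camera('side')
for r in find(c,'red',.036,50):print(*r)
E
```

```text
[0.4242 0.014 ] 10 49 86.2 (248, 125, 62, 15)
[ 0.4278 -0.0364] 50 142 7.2 (308, 228, 32, 52)
[ 0.6635 -0.36  ] 76 82 66.0 (248, 137, 30, 24)
```

View pics/w10.png

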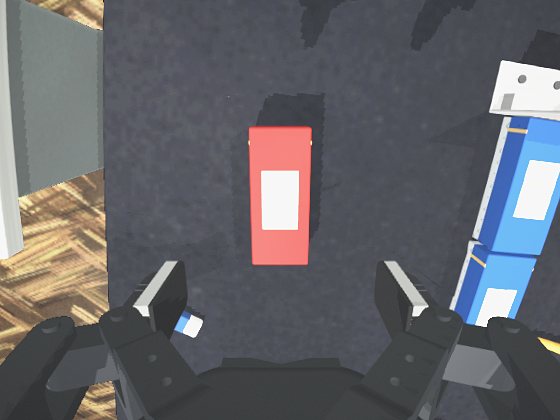

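```bash
sed -i 's/S>150/S>(150 if col=="blue" else 110)/' h.py; python3 - <<'E'
from h import *
c=bot.read_camera('wrist')
for r in find(c,'red',.036,500):print(*r)
p=cast(c,[[249,127],[311,127],[308,264],[252,264]],.036)[:,:2];print(p.mean(0),p.tolist());state()
E
```

```text
[ 0.4303 -0.0446] 50 120 7.2 (248, 125, 63, 139)
[ 0.4314304  -0.04577289] [[0.3996157064395171, 0.010466093440557163], [0.448281195539715, 0.0166128938339707], [0.46380905603220424, -0.10196085406213778], [0.41401564073256525, -0.10820968870795797]]
t 16.55 tcp [ 0.4314 -0.0469  0.1397] toolz [ 0.001 -0.001 -1.   ] yaw 7.2 F [-0.8 -0.3 -0.4] grip 0.999 0.0
```

jog_arm:
  deltas:
    - [-0.001,0.002,-0.03,0,0,0,1]
    - [0,0,-0.04,0,0,0,1]
    - [0,0,-0.04,0,0,0,1]
    - [0,0,-0.025,0,0,0,1]
    - [0,0,-0.015,0,0,0,1]
    - [0,0,0,0,0,0,0.8]
    - [0,0,0,0,0,0,0.4]
    - [0,0,0,0,0,0,0]
    - [0,0,0,0,0,0,0]
    - [0,0,0,0,0,0,0]
  newtons: 40

```text
t: 17.55
eef_pos: [0.4301, -0.0442, -0.0097]
tool_rot: [0.001, 0.661, 0.751, 0.001]
contact_force: [-0.5, -0.5, 4.6]
gripper_width: 0.583
grasp_force: 42.3
```

```bash
python3 - <<'E'
from h import *
state()
E
```

```text
t 17.55 tcp [ 0.4301 -0.0442 -0.0097] toolz [ 0.002  0.    -1.   ] yaw 7.3 F [-0.5 -0.5  4.6] grip 0.583 42.3
```

jog_arm:
  deltas:
    - [0,0,0.02,0,0,0,0]
    - [0,0,0.03,0,0,0,0]
    - [0,0,0.03,0,0,0,0]
    - [0.03,-0.004,0.03,0,0,-0.018,0]
    - [0.045,-0.005,0,0,0,-0.02,0]
    - [0.045,-0.005,0,0,0,-0.02,0]
    - [0.045,-0.005,0,0,0,-0.02,0]
    - [0.035,-0.0035,0,0,0,-0.02,0]
    - [0.015,-0.002,0,0,0,-0.01,0]
    - [0.0075,0,0,0,0,0,0]

```text
t: 18.55
eef_pos: [0.6532, -0.069, 0.0996]
tool_rot: [0.0, 0.7, 0.714, -0.0]
contact_force: [-0.5, 0.2, -0.3]
gripper_width: 0.577
grasp_force: 42.0
```

jog_arm:
  deltas:
    - [0,0,0,0,0,0,0]
    - [0,0,0,0,0,0,0]
    - [0,0,-0.03,0,0,0,0]
    - [0,0,-0.02,0,0,0,0]
    - [0,0,0,0,0,0,0]
    - [0,0,0,0,0,0,0]

```text
t: 19.15
eef_pos: [0.6513, -0.0689, 0.0501]
tool_rot: [-0.0, 0.7, 0.714, -0.0]
contact_force: [-0.1, -0.7, -0.2]
gripper_width: 0.578
grasp_force: 42.0
```

```bash
python3 - <<'E'
from h import *
state();c=bot.read_camera('wrist');z=bot.get_obs()['eef_pos'][2]+.0097+.036
for r in find(c,'red',z,500):print(z,*r)
for r in find(c,'blue',.036,300):print(*r)
c=bot.read_camera('top')
for r in find(c,'red',z,300):print(z,*r)
for r in find(c,'blue',.036,100):print(*r)
E
```

```text
t 19.15 tcp [ 0.6513 -0.0689  0.0501] toolz [-0.001  0.    -1.   ] yaw 1.1 F [-0.1 -0.7 -0.2] grip 0.578 42.0
0.09652578657772865 [ 0.6508 -0.0529] 49 92 0.9 (210, 148, 141, 216)
[0.6509 0.0194] 50 64 1.2 (232, 12, 102, 134)
0.09652578657772865 [ 0.6511 -0.1074] 49 52 -89.6 (242, 150, 25, 26)
0.09652578657772865 [ 0.6559 -0.3579] 48 62 65.8 (358, 145, 32, 33)
[ 0.3392 -0.197 ] 21 29 68.1 (289, 303, 14, 16)
[ 0.6518 -0.136 ] 52 116 0.5 (242, 156, 53, 24)
```

jog_arm:
  deltas:
    - [0,0,-0.01,0,0,0,0]
    - [0.001,0,-0.008,0,0,0,0]
    - [0,0,-0.004,0,0,0,0]
    - [0,0,-0.001,0,0,0,0]
    - [0,0,0,0,0,0,0]

```text
t: 19.75
eef_pos: [0.6528, -0.0689, 0.0264]
tool_rot: [-0.0, 0.7, 0.714, -0.0]
contact_force: [-0.7, -0.4, -0.1]
gripper_width: 0.58
grasp_force: 42.2
```

```bash
python3 - <<'E'
from h import *
state();c=bot.read_camera('side');cv2.imwrite('pics/s11.png',c['img'][...,::-1])
E
```

```text
t 19.75 tcp [ 0.6528 -0.0689  0.0264] toolz [-0.  0. -1.] yaw 1.1 F [-0.7 -0.4 -0.1] grip 0.58 42.2
```

Nearly touching; nudge to contact, then release.

jog_arm:
  deltas:
    - [0,0,-0.0015,0,0,0,0]
    - [0,0,0,0,0,0,0]

```text
t: 20.0
eef_pos: [0.6529, -0.069, 0.0263]
tool_rot: [-0.0, 0.7, 0.714, 0.0]
contact_force: [-5.2, 1.9, 11.2]
gripper_width: 0.579
grasp_force: 43.6
```

jog_arm:
  deltas:
    - [0,0,0,0,0,0,0.65]
    - [0,0,0,0,0,0,0.8]
    - [0,0,0,0,0,0,1]
    - [0,0,0,0,0,0,1]
    - [0,0,0.02,0,0,0,1]
    - [0,0,0.04,0,0,0,1]
    - [0,0,0.05,0,0,0,1]
    - [0,0,0.03,0,0,0,1]
    - [0,0,0,0,0,0,1]

```text
t: 20.9
eef_pos: [0.6559, -0.07, 0.1702]
tool_rot: [0.003, 0.701, 0.714, 0.003]
contact_force: [-0.4, -0.0, -0.1]
gripper_width: 0.995
grasp_force: 0.0
```

```bash
python3 - <<'E'
from h import *
state();c=bot.read_camera('wrist');cv2.imwrite('pics/w12.png',c['img'][...,::-1])
for r in find(c,'red',.072,500):print(*r)
for r in find(c,'blue',.036,300):print(*r)
c=bot.read_camera('side');[print(*r) for r in find(c,'red',.072,100)]
E
```

```text
t 20.90 tcp [ 0.6559 -0.07    0.1702] toolz [ 0.008 -0.    -1.   ] yaw 1.1 F [-0.4 -0.  -0.1] grip 0.995 0.0
[ 0.6526 -0.0688] 51 120 1.0 (243, 127, 65, 141)
[0.6571 0.0145] 36 47 2.0 (261, 68, 43, 58)
[ 0.6467 -0.0598] 61 145 1.1 (201, 187, 43, 48)
[ 0.6448 -0.3052] 72 81 66.0 (248, 137, 30, 24)
```

View pics/w12.png

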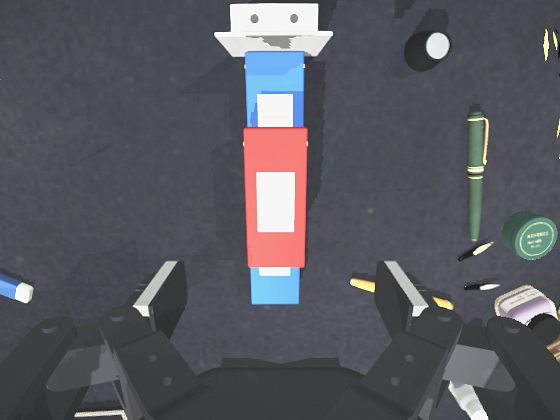

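```bash
python3 -c "
from station import bot;print(bot.hand_in())"
```

```text
the job is handed in; nothing more can be done
None
```

I handed the job in at about 21 s: the spare blue carton lies about 3 mm from the laid one's free end, in line with it, and the full-length red one lies flat over the joint, but I viewed 13 pictures instead of the allowed 10, and no verdict came back.

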